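Set up the bench for wiring a medallion

ROBOT

A 7-joint arm with a two-finger parallel gripper is mounted at the origin on the work surface. World frame = base frame: x ahead of the robot, y to its left, z up, the work surface at z = 0. Lengths are in m, angles in rad, forces in N, time in s.
With the tool pointing down it reaches from about 0.425 to 0.95 m from the base axis. Payload 4.7 kg.
Tool frame: the origin (TCP) lies between the finger pads; the fingertips stand 25 mm ahead of it and the grasp point (between the pads) lies 6 mm ahead of it; z points along the fingers, y is the line along which they close (so a half turn about z gives the same grasp; the last joint's range is limited). The gripper opens to 85 mm and grips with 20 to 120 N. Pads are 22 mm wide; open, the fingers measure 114 mm over their backs; the gripper's body (76 mm by 85 mm) begins 54 mm behind the grasp point. The pads swing forward as they close: fully open they stand 13 mm farther back than shut.
Start: joints at [-1.29, 0.469, -0.049, 1.532, 0.024, 1.141, -0.082], TCP at [0.206, 0.643, 0.256] pointing down, gripper open.
Joint ranges: [-2.59, 2.59], [-0.33, 1.99], [-1.39, 1.29], [0.1, 2.45], [-1.04, 4.18], [0.21, 1.99], [-2.66, 2.66]. Speed limits (rad/s): [2.57, 2.57, 3.14, 3.14, 3.14, 3.14, 3.14].

INTERFACE

Orientations are given as a 3x3 rotation matrix whose columns are the frame's x, y, z axes.
In Python, from rig import * gives the robot as it stands. Calls block until the motion is done:
- movep(position, orientation): joint-space move of the TCP to a pose.
- move_l(position, attitude=None, feed=0.15, until_force=None): straight line of the TCP; attitude=None keeps the orientation; feed is the mean speed in m/s. With until_force (N) it stops when the force on the tool has changed by that much, and returns True; else False.
- move_joints(angles): joint-space move.
- command_gripper(opening, newtons=None): finger opening in m; newtons is the grip in N (None keeps the last); returns when the fingers have stopped.
- sleep(seconds).
- inverse_kinematics(position, orientation): joint angles nearest the present ones, or None.
- sense(): the state.
- camera(name): name is "scene" or "side" or "wrist"; returns (picture, depth): 400x640x3 uint8, red, green, blue; 400x640 float32, m along the optical axis (not along the pixel's ray), 0 where there is no reading.
- camera_params(name): a dict with "K" (3x3 intrinsics, pixels), "position" and "rotation" of the camera in the world; the wrist camera has in their place "tool_from_camera" (4x4, takes a point from camera to tool coordinates, whose origin is the TCP and whose axes are the flange's). Camera axes: x right, y down, z forward; pixel columns grow to the right and rows downward; lengths in m; the calibration is good to about 2 mm. A picture is of the moment at which its call begins: read the wrist's pose just before it. camera_params takes no time and is no camera call.
A pose or a line that the arm cannot do raises Unreachable and nothing moves.
- finish_job(): hands the job in; it is judged then, once.
The state is a dict: "time_s": time; "joint_pos": joint angles; "qd": joint speeds; "joint_efforts": joint torques, N m; "position": TCP position; "tcp_rot": TCP orientation; "wrist_force": force on the tool from outside, world axes, zero at the start; "ft_torque": the same for the moment, N m; "finger_gap": finger opening in m; "gripper_force": force on a finger pad.
Only numpy, scipy, OpenCV 4.12 (cv2) and the standard library are available. Lean on these libraries where they do the work, as an engineer would, in place of code of your own. Each camera call takes 0.05 s, during which the arm holds its last target. There are 200 camera calls.

TASK

Get the bench ready for wiring the medallion: stand its holding block upright on the vise bed, midway along the jaws, and crank the vise shut until the jaws grip it firmly. Put every spool of wire that is lying about onto the rack spindle whose foot has the colour of its wire, right down (a second spool of a colour goes on top of the first). Leave the paint tins and the brush jar where they are.

Things in the scene. Friction and masses are not known exactly. Their poses are not given: they have to be found in the camera images.
- vise: small screw vise bolted to the bench, blue-green casting, bed 136 x 80 mm (124 mm over its feet), its top 26 mm above the bench. Origin: centre of its underside; z up; x runs along the screw, from the crank to the fixed jaw (74 mm wide, top 68 mm above the bench, face at x = +40 mm). The threaded nut block, 50 mm wide and 69 mm high, stands at x = -66 to -44 mm
- vise_seat (a point): foot of the fixed jaw's face, mid width, at the level of the bed. Axes as vise: x points into the fixed jaw, so the sliding jaw and the room for the work lie at negative x
- vise_jaw: sliding jaw, 30 x 74 x 42 mm high. Origin: foot of its clamping face, mid width, on the bed; axes as vise. It moves to +x, to the fixed jaw; the opening is the distance from here to vise_seat, 42 to 52 mm at the start. Screw and crank travel along with it; the screw stays where it is left, by friction
- vise_axis (a point): fixed point on the screw's axis, 54 mm above the bench, 135 mm from vise towards the crank (its -x); axes as vise
- vise_crank (a joint): turn of the crank about the vise's +x axis, rad; 0: grip straight up. It grows clockwise as seen from the crank's end (from the top the grip goes to the vise's -y) and closes the jaw by 12 mm a turn; range 0 to 20, start 0 to 5. Needs 6 to 10 N at the grip, until the jaw meets the work and it soon goes solid
- vise_knob (a point): middle of the crank's red grip, a free-spinning cylinder 15 mm in diameter, 36 mm long, parallel to the screw, 32 mm off its axis (22 to 86 mm above the bench). Axes turn with the crank. The crank arm joins it 18 mm from here, towards the vise; its outer end is free
- block: the work: an upright light beech holding block, 30 mm (its x) x 44 mm (its y) x 76 mm tall, with a gilt medallion 29 mm in diameter and 5 mm thick fixed on its top. Origin: centre of the block's underside; 0.11 to 0.18 kg. Stands loose on the bench at the start
- rack: fixed wooden board of the wire rack, 86 x 290 x 20 mm, long along its y. Origin: centre of its underside. Carries three spindles in a row along its y, 95 mm apart; their order changes
- spindle_blue: fixed upright steel spindle, 14 mm in diameter, with a pointed tip, on a blue foot disc 72 mm in diameter and 6 mm thick. Origin: centre of the disc's underside (20 mm above the bench); z up; the lowest spool rests on the disc (z = 6 mm); tip at z = 80 mm. Takes two spools, one on the other
- spindle_gold: fixed upright steel spindle, 14 mm in diameter, with a pointed tip, on a gold foot disc 72 mm in diameter and 6 mm thick. Origin: centre of the disc's underside (20 mm above the bench); z up; the lowest spool rests on the disc (z = 6 mm); tip at z = 80 mm. Takes two spools, one on the other
- spindle_red: fixed upright steel spindle, 14 mm in diameter, with a pointed tip, on a red foot disc 72 mm in diameter and 6 mm thick. Origin: centre of the disc's underside (20 mm above the bench); z up; the lowest spool rests on the disc (z = 6 mm); tip at z = 80 mm. Takes two spools, one on the other
- spool_blue1: full spool of blue enamelled wire, may be absent: black end flanges 56 mm in diameter with a blue label ring, blue winding almost flush with them, 36 mm tall, bore 20 mm, 0.14 to 0.26 kg; stands on its flange on the bench. Origin: centre of its underside
- spool_gold1: full spool of gold enamelled wire, may be absent: black end flanges 56 mm in diameter with a gold label ring, gold winding almost flush with them, 36 mm tall, bore 20 mm, 0.14 to 0.26 kg; stands on its flange on the bench. Origin: centre of its underside
- spool_red1: full spool of red enamelled wire, may be absent: black end flanges 56 mm in diameter with a red label ring, red winding almost flush with them, 36 mm tall, bore 20 mm, 0.14 to 0.26 kg; stands on its flange on the bench. Origin: centre of its underside
- spool_blue2: full spool of blue enamelled wire, may be absent: black end flanges 56 mm in diameter with a blue label ring, blue winding almost flush with them, 36 mm tall, bore 20 mm, 0.14 to 0.26 kg; stands on its flange on the bench. Origin: centre of its underside
- spool_gold2: full spool of gold enamelled wire, may be absent: black end flanges 56 mm in diameter with a gold label ring, gold winding almost flush with them, 36 mm tall, bore 20 mm, 0.14 to 0.26 kg; stands on its flange on the bench. Origin: centre of its underside
- spool_red2: full spool of red enamelled wire, may be absent: black end flanges 56 mm in diameter with a red label ring, red winding almost flush with them, 36 mm tall, bore 20 mm, 0.14 to 0.26 kg; stands on its flange on the bench. Origin: centre of its underside
- gold_tin: bystander: black and gold paint tin, 74 mm in diameter, 73 mm tall, origin under its centre
- paint_tin: bystander: small tin of light blue paint, 36 mm in diameter, 35 mm tall, origin under its centre
- brush_jar: bystander: glass jar of brushes, 73 mm in diameter, jar 85 mm tall, brushes to 190 mm, origin under its centre

How it is judged:
By the outcome, as a careful person would: the job done as asked, in the order asked, and still so for the second after the job is handed in, with the robot touching nothing.
Of spool_blue1, spool_gold1, spool_red1, spool_blue2, spool_gold2, spool_red2 only 3 to 5 are there at a start; the rules pass over those that are not, and their reading is None.
At some moment in a run one of spool_blue1, spool_gold1, spool_red1, spool_blue2, spool_gold2, spool_red2 may be knocked a few centimetres aside while the robot is not near it.
Once in a run the grip may slacken for a moment while it holds something.
It also fails if it takes over 210 s, if anything falls off the work surface, if the arm or the gripper's body presses on something with over 40 N, if the wrist force passes 120 N, or if a joint passes its speed limit or range.

## Working session

There is one attempt and no reset: what is moved stays moved. The work goes in short steps, each a Python script; the robot and the scene stay as the last script left them, time stands still between calls to the robot, and variables do not carry over. Pictures are saved under pics/ and viewed, at most 14 in all, crops included, and the job is handed in when it is done.

```bash
mkdir -p pics; ls; python3 - <<'E'
from rig import *
import cv2,numpy as np
for n in("scene","side","wrist"):
    s=sense();p,d=camera(n);c=camera_params(n)
    np.savez(f"{n}0.npz",p=p,d=d)
    cv2.imwrite(f"pics/{n}0.png",p[:,:,::-1]);print(n,c)
print(s)
E
```

```text
pics
scene {'K': array([[366.09432785,   0.        , 325.60866991],
       [  0.        , 366.09432785, 201.67837045],
       [  0.        ,   0.        ,   1.        ]]), 'position': array([ 1.21836844, -0.01935355,  0.6631192 ]), 'rotation': array([[-0.02250994,  0.63827702, -0.76947758],
       [ 0.99968161,  0.00559324, -0.02460466],
       [-0.01140072, -0.76978644, -0.6381997 ]])}
side {'K': array([[482.03119508,   0.        , 316.25518116],
       [  0.        , 482.03119508, 205.51981089],
       [  0.        ,   0.        ,   1.        ]]), 'position': array([-0.07815462, -1.09671694,  0.89044859]), 'rotation': array([[ 0.85020087, -0.29798591,  0.43400793],
       [-0.52645704, -0.4793303 ,  0.70220043],
       [-0.00121268, -0.82549795, -0.56440382]])}
wrist {'K': array([[319.24098086,   0.        , 323.94860334],
       [  0.        , 319.24098086, 200.42410317],
       [  0.        ,   0.        ,   1.        ]]), 'tool_from_camera': array([[ 1.19137479e-04, -9.64415261e-01, -2.64392116e-01,
         6.71132148e-02],
       [ 9.99999578e-01, -1.25994551e-04,  9.10195436e
[... 334 characters left out ...]
4]), 'qd': array([ 0.00119267, -0.00195501, -0.00156174, -0.00271037, -0.00190919,
        0.00117674,  0.00176721]), 'joint_efforts': array([ 4.22805897e-04, -5.11513925e+01, -4.72391141e-02, -2.38389891e+01,
        1.07371403e-02,  4.36739501e-03, -4.65982453e-06]), 'position': array([0.20562146, 0.64242148, 0.25535817]), 'tcp_rot': array([[-9.52400750e-01,  3.04848433e-01, -4.93846467e-04],
       [ 3.04848829e-01,  9.52399237e-01, -1.69832521e-03],
       [-4.73927792e-05, -1.76803472e-03, -9.99998436e-01]]), 'wrist_force': array([-0.42159407,  0.10270881, -0.0381185 ]), 'ft_torque': array([ 0.01072518,  0.04322805, -0.01156885]), 'gripper_force': 0.0, 'finger_gap': 0.08532340279648516}
```

View pics/scene0.png

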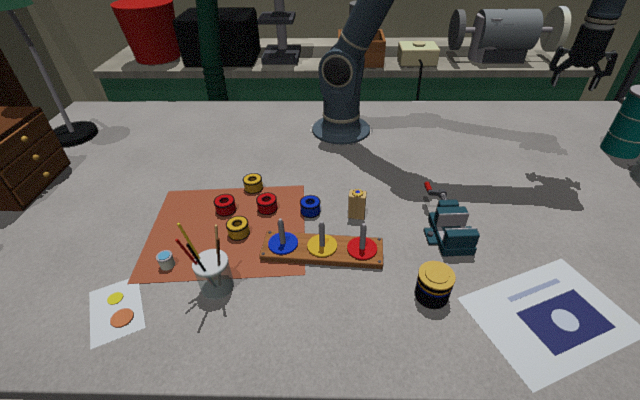

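View pics/side0.png

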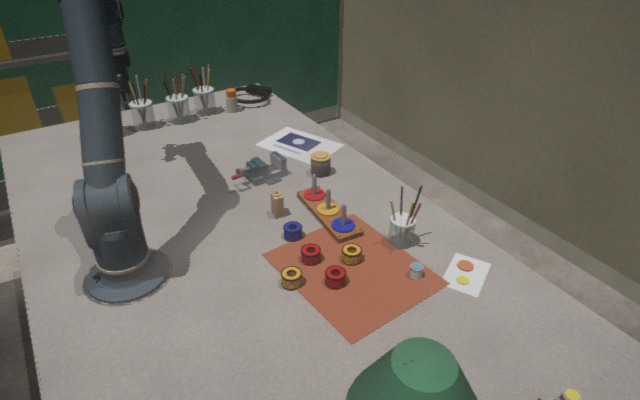

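The scene view shows 2 gold spools (252,183) and (237,228), 2 red ones (225,206) and (267,204), and a blue one (310,206). The block is at (357,205) and the vise at (450,225), crank grip at (430,187). The rack spindles at (282/322/362, ~245) are blue, gold and red. The side view agrees. Next I'll get rough positions from depth, then wrist views.

```bash
cat > h.py <<'E'
from rig import *
import cv2,numpy as np
def down(yaw):  # tool x axis at yaw in world, z down
    c,s=np.cos(yaw),np.sin(yaw)
    return np.array([[c,s,0],[s,-c,0],[0,0,-1.]])
def cam(n):
    s=sense();p,d=camera(n);c=camera_params(n)
    if n=="wrist":
        T=c["tool_from_camera"];R=s["tcp_rot"]@T[:3,:3];t=s["tcp_rot"]@T[:3,3]+s["position"]
    else: R,t=c["rotation"],c["position"]
    return p,d,c["K"],R,t
def world(d,K,R,t):
    v,u=np.mgrid[:400,:640]
    P=np.stack([(u-K[0,2])/K[0,0]*d,(v-K[1,2])/K[1,1]*d,d],-1)@R.T+t
    P[d<=0]=np.nan
    return P
def shot(n,tag):
    p,d,K,R,t=cam(n);W=world(d,K,R,t)
    np.savez(f"{tag}.npz",p=p,W=W,K=K,R=R,t=t);cv2.imwrite(f"pics/{tag}.png",p[:,:,::-1])
    return p,W
def mv(p,yaw): movep(np.array(p,float),down(yaw))
E
python3 - <<'E'
from h import *
for n in("scene","side"):
    c=camera_params(n);z=np.load(n+"0.npz");W=world(z["d"],c["K"],c["rotation"],c["position"])
    pts=dict(scene=dict(g1=(252,175),g2=(237,220),r1=(225,197),r2=(267,196),b=(310,198),block=(357,193),sb=(282,222),sg=(322,226),sr=(362,228),fb=(282,247),knob=(430,186),jaw=(452,212),fix=(458,232),nut=(447,203),gt=(436,270),jar=(212,258),pt=(165,254),bench=(400,150),bench2=(500,250)),
     side=dict(g1=(291,271),g2=(351,247),r1=(336,270),r2=(311,247),b=(293,226),block=(277,194),knob=(238,177),sb=(344,208),sg=(328,192),sr=(315,177)))[n]
    for k,(u,v) in pts.items(): print(n,k,np.nanmedian(W[v-1:v+2,u-1:u+2].reshape(-1,3),0).round(3))
E
```

```text
scene g1 [ 0.343 -0.263  0.038]
scene g2 [ 0.538 -0.267  0.037]
scene r1 [ 0.447 -0.319  0.038]
scene r2 [ 0.44  -0.205  0.037]
scene b [ 0.449 -0.086  0.037]
scene block [0.484 0.038 0.083]
scene sb [ 0.607 -0.139  0.095]
scene sg [ 0.616 -0.048  0.092]
scene sr [0.623 0.042 0.093]
scene fb [ 0.621 -0.143  0.028]
scene knob [0.429 0.236 0.066]
scene jaw [0.541 0.267 0.07 ]
scene fix [0.609 0.264 0.069]
scene nut [0.506 0.263 0.07 ]
scene gt [0.727 0.188 0.075]
scene jar [ 0.708 -0.275  0.086]
scene pt [ 0.656 -0.409  0.037]
scene bench [0.144 0.201 0.002]
scene bench2 [0.601 0.382 0.001]
side g1 [ 0.365 -0.252  0.032]
side g2 [ 0.556 -0.257  0.032]
side r1 [ 0.467 -0.313  0.033]
side r2 [ 0.461 -0.197  0.032]
side b [ 0.469 -0.079  0.027]
side block [0.475 0.028 0.079]
side knob [0.433 0.225 0.056]
side sb [ 0.604 -0.15   0.086]
side sg [ 0.608 -0.055  0.089]
side sr [0.619 0.04  0.09 ]
```

```bash
python3 - <<'E'
from h import *
for tag,p in dict(w_vise=(0.53,0.25,0.36),w_block=(0.52,0.02,0.36),w_rack=(0.63,-0.05,0.40),w_sp=(0.46,-0.21,0.42)).items():
    for yaw in (np.pi,0):
        try: mv(p,yaw);break
        except Unreachable as e: print(tag,yaw,e)
    sleep(.3);shot("wrist",tag);print(tag,yaw,sense()["joint_pos"].round(2),sense()["time_s"])
a=[cv2.resize(cv2.imread(f"pics/{t}.png"),(400,250)) for t in("w_vise","w_block","w_rack","w_sp")]
cv2.imwrite("pics/m1.png",np.vstack([np.hstack(a[:2]),np.hstack(a[2:])]))
E
```

```text
w_vise 3.141592653589793 [-0.61  0.25  0.12  1.62 -0.03  1.28  1.09] 2.3833
w_block 3.141592653589793 [-0.34  0.13  0.25  1.76 -0.03  1.25  1.49] 3.65
w_rack 3.141592653589793 [-0.23  0.32  0.33  1.45 -0.1   1.39  1.67] 4.6083
w_sp 3.141592653589793 [-0.05  0.07  0.43  1.7  -0.03  1.38  1.95] 5.8917
```

View pics/m1.png

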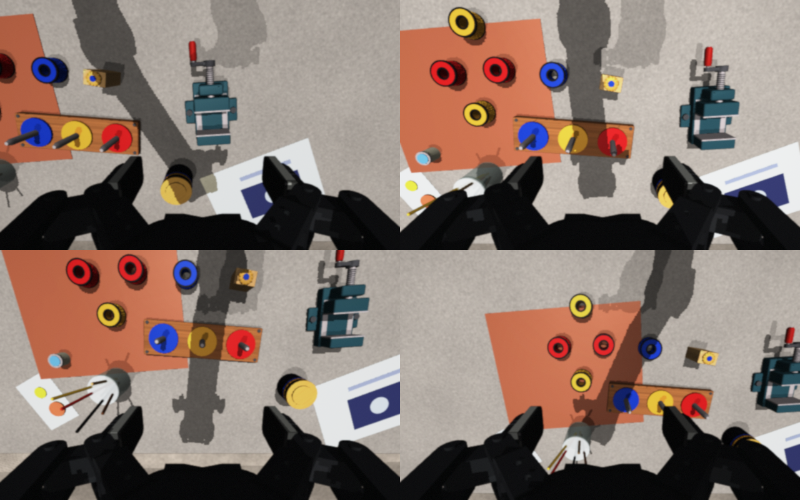

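The montage shows 5 spools, the block standing with its medallion flat on top, and the vise with its screw along +x. The grip at (192,50) in the first tile is near its upright position. I'll fit the poses from the depth clouds of several views.

```bash
cat > fit.py <<'E'
from h import *
def near(W,c,r,z0,z1):
    P=W.reshape(-1,3);m=(np.hypot(P[:,0]-c[0],P[:,1]-c[1])<r)&(P[:,2]>z0)&(P[:,2]<z1);return P[m]
def ctr(P):  # centre of enclosing circle after trimming
    (x,y),r=cv2.minEnclosingCircle(P[:,:2].astype(np.float32));return np.array([x,y,r,np.median(P[:,2])]).round(4)
def rect(P,q=0): 
    (c,s,a)=cv2.minAreaRect((P[:,:2]*1000).astype(np.float32));return np.round(c,1),np.round(s,1),round(a,1),round(np.median(P[:,2])*1000,1),len(P)
SP=dict(g1=(.358,-.26),g2=(.552,-.262),r1=(.462,-.316),r2=(.455,-.2),b=(.463,-.083))
E
python3 - <<'E'
from fit import *
for t in("w_vise","w_block","w_rack","w_sp"):
    W=np.load(t+".npz")["W"]
    print(t)
    for k,c in SP.items():
        P=near(W,c,.036,.0325,.042)
        if len(P)>300:print(k,ctr(P),len(P))
    P=near(W,(.48,.033),.04,.07,.079)
    if len(P)>50:print("block",rect(P))
    P=near(W,(.48,.033),.04,.0795,.09)
    if len(P)>50:print("medal",ctr(P))
    for k,c in dict(sb=(.607,-.145),sg=(.612,-.05),sr=(.62,.04)).items():
        for z in(.03,.05,.07,.085):
            P=near(W,c,.03,z,z+.012)
            if len(P)>8:print(k,z,ctr(P)[:3],P.mean(0).round(4)[:2])
        P=near(W,c,.045,.0225,.03)
        if len(P)>200:print(k,"disc",ctr(P))
    P=near(W,(.57,.26),.1,.062,.072)
    if len(P)>50:
        m=cv2.imwrite  # split by x gaps
        P=P[np.argsort(P[:,0])];
        for G in np.split(P,np.where(np.diff(P[:,0])>.006)[0]+1):
            if len(G)>60:print("vise",rect(G))
    P=near(W,(.43,.235),.05,.06,.1)
    if len(P)>20:print("knob",rect(P),P[:,2].max(),P[:,2].min())
E
```

```text
w_vise
b [ 0.4625 -0.0876  0.0289  0.036 ] 1342
block (array([477.8,  38.4]), array([44. , 30.3]), 80.7, np.float64(76.0), 505)
medal [0.4776 0.0386 0.0148 0.081 ]
sb 0.03 [ 0.6042 -0.1434  0.0069] [ 0.6032 -0.1398]
sb 0.05 [ 0.6055 -0.1392  0.0048] [ 0.6026 -0.14  ]
sb 0.07 [ 0.6043 -0.1441  0.0072] [ 0.6029 -0.1401]
sb 0.085 [ 0.6039 -0.1437  0.0072] [ 0.6031 -0.1408]
sb disc [ 0.6042 -0.1443  0.0369  0.0259]
sg 0.03 [ 0.6112 -0.0494  0.0069] [ 0.6093 -0.0457]
sg 0.05 [ 0.611  -0.0484  0.007 ] [ 0.6094 -0.0455]
sg 0.07 [ 0.611  -0.0482  0.0068] [ 0.6095 -0.0454]
sg 0.085 [ 0.6121 -0.0469  0.0056] [ 0.6098 -0.0462]
sg disc [ 0.6111 -0.0481  0.0378  0.0259]
sr 0.03 [0.621  0.0499 0.0042] [0.6161 0.0485]
sr 0.05 [0.6184 0.0451 0.0069] [0.6158 0.0485]
sr 0.07 [0.6178 0.046  0.0069] [0.616  0.0488]
sr 0.085 [0.6227 0.0491 0.0027] [0.6165 0.0479]
sr disc [0.6197 0.0432 0.0377 0.026 ]
vise (array([508.9, 267.5]), array([75.4, 73.9]), 3.9, np.float64(68.4), 2039)
vise (array([607., 274.]), array([25.2, 74. ]), 3.9, np.float64(68.2), 982)
knob (array([442.3, 242.1]), array([71.5, 39.8]), 47
[... 3116 characters left out ...]
6009 -0.1463]
sb disc [ 0.6043 -0.1431  0.0412  0.0263]
sg 0.03 [ 0.6099 -0.052   0.0066] [ 0.6074 -0.0538]
sg 0.05 [ 0.6098 -0.0518  0.0068] [ 0.6071 -0.0534]
sg disc [ 0.6132 -0.0496  0.0448  0.0264]
sr 0.03 [0.6176 0.042  0.0067] [0.6156 0.0401]
sr 0.05 [0.6165 0.0419 0.0063] [0.6152 0.0399]
sr 0.07 [0.6176 0.0433 0.0069] [0.6151 0.0402]
sr 0.085 [0.6181 0.0432 0.007 ] [0.6159 0.041 ]
sr disc [0.6174 0.0459 0.0385 0.0265]
vise (array([509.8, 251.8]), array([76.2, 46.8]), 3.9, np.float64(68.6), 956)
vise (array([607.4, 266.3]), array([25.3, 62.2]), 3.6, np.float64(68.4), 617)
knob (array([443.7, 237.7]), array([74., 33.]), 34.6, np.float64(64.5), 499) 0.0691697914856052 0.06001427714808982
```

```bash
python3 - <<'E'
import cv2,numpy as np
a=cv2.imread("pics/w_vise.png")[50:250,270:400];cv2.imwrite("pics/vise_crop.png",cv2.resize(a,None,fx=3,fy=3,interpolation=2))
E
```

```text
(no output)
```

View pics/vise_crop.png

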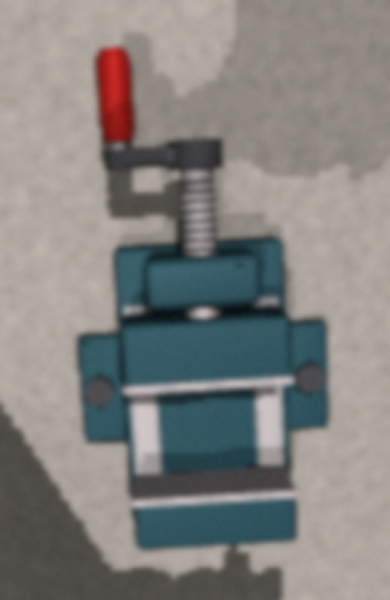

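The crop shows the crank arm near horizontal toward −y with the grip at (114,90), pointing outboard. The sliding jaw's clamping edge is at row 388 and the fixed jaw's at row 500. Next come the vise-frame profile and the knob.

```bash
python3 - <<'E'
from fit import *
a=np.deg2rad(3.8);X=np.array([np.cos(a),np.sin(a)]);Y=np.array([-X[1],X[0]])
o=np.array([.607,.2739])
for t in("w_vise","w_block","w_rack"):
    W=np.load(t+".npz")["W"];P=W.reshape(-1,3);P=P[np.hypot(*(P[:,:2]-o).T)<.26]
    x=(P[:,:2]-o)@X*1000;y=(P[:,:2]-o)@Y*1000;z=P[:,2]*1000
    m=(abs(y)<22)&(x>-190)
    print(t)
    prof=[(int(b),int(np.median(z[m&(x>=b)&(x<b+4)]))) for b in range(-190,30,4) if (m&(x>=b)&(x<b+4)).any()]
    print(prof)
    for lo,hi in((-100,-20),(-19,30)):
        q=(z>65)&(z<70)&(abs(y)<30)&(x>lo)&(x<hi);print("edges",np.percentile(x[q],[0.5,2,98,99.5]).round(1))
    q=(z>65)&(z<70)&(x>-12)&(x<12);print("fixed y",np.percentile(y[q],[1,99]).round(1))
    q=(z>65)&(z<70)&(x>-80)&(x<-45);print("jaw y",np.percentile(y[q],[1,99]).round(1))
    p=np.load(t+".npz")["p"].reshape(-1,3)[np.hypot(*(W.reshape(-1,3)[:,:2]-o).T)<.26].astype(int)
    q=(p[:,0]>110)&(p[:,1]<60)&(p[:,2]<60)&(x<-100)&(z>10);
    print("red",q.sum(),"x",np.percentile(x[q],[1,99]).round(1),"y",np.percentile(y[q],[1,50,99]).round(1),"z",np.percentile(z[q],[1,50,99]).round(1))
    for lo in range(-190,-130,8):
        r=q&(x>=lo)&(x<lo+8)
        if r.sum()>5:print(lo,y[r].min().round(1),y[r].max().round(1),z[r].max().round(1))
    q=(x>-128)&(x<-105)&(z>54)&(z<64)&(abs(y)<14);print("screw y,z",y[q].mean().round(1),z[q].max().round(1))
E
```

```text
w_vise
[(-190, 0), (-186, 0), (-182, 0), (-178, 0), (-174, 0), (-170, 0), (-166, 63), (-162, 63), (-158, 63), (-154, 1), (-150, 0), (-146, 1), (-142, 1), (-138, 1), (-134, 1), (-130, 1), (-126, 1), (-122, 25), (-118, 67), (-114, 69), (-110, 69), (-106, 69), (-102, 70), (-98, 427), (-94, 418), (-90, 417), (-86, 69), (-82, 415), (-78, 69), (-74, 68), (-70, 68), (-66, 68), (-62, 68), (-54, 26), (-50, 26), (-46, 26), (-42, 26), (-38, 26), (-34, 26), (-30, 26), (-26, 26), (-22, 26), (-18, 26), (-14, 49), (-10, 68), (-6, 68), (-2, 68), (2, 68), (6, 68), (10, 67)]
edges [-99.8 -99.1 -61.5 -61. ]
edges [-12.3 -12.1  11.9  12.5]
fixed y [-224.4   35.7]
jaw y [-35.9  36.4]
red 276 x [-200.  -166.8] y [-36.4 -30.5 -24.4] z [61.8 65.7 68.1]
-190 -36.5 -24.2 68.5
-182 -36.3 -24.6 68.2
-174 -36.4 -26.4 68.0
screw y,z 0.0 63.4
w_block
[(-190, 0), (-186, 0), (-182, 0), (-178, 0), (-174, 0), (-170, 0), (-166, 26), (-162, 64), (-158, 63), (-154, 1), (-150, 1), (-146, 1), (-142, 0), (-138, 1), (-134, 1), (-130, 0), (-126, 1), (-122, 24), (-118, 66), (-114, 69), (-110, 69), (-106, 69), (-102, 69), (-98,
[... 718 characters left out ...]
138, 1), (-134, 1), (-130, 1), (-126, 1), (-122, 59), (-118, 68), (-114, 69), (-110, 69), (-106, 69), (-102, 69), (-98, 60), (-94, 61), (-90, 68), (-86, 68), (-82, 68), (-78, 68), (-74, 68), (-70, 68), (-66, 68), (-62, 26), (-58, 26), (-54, 26), (-50, 26), (-46, 26), (-42, 26), (-38, 26), (-34, 26), (-30, 26), (-26, 26), (-22, 26), (-18, 26), (-14, 49), (-10, 68), (-6, 68), (-2, 68), (2, 68), (6, 68), (10, 67), (18, 0), (22, 0), (26, 0)]
edges [-99.8 -99.2 -61.6 -61.1]
edges [-12.1 -11.9  12.3  12.9]
fixed y [-38.   35.7]
jaw y [-37.2  35.5]
red 142 x [-184.1 -166.1] y [-37.5 -32.9 -27.2] z [63.3 65.8 67.9]
-190 -37.3 -26.9 67.5
-182 -37.7 -27.1 67.9
-174 -37.4 -27.7 68.2
screw y,z -2.8 63.4
```

Fits:
- **Vise:** yaw 3.8°, seat ≈ (0.5948, 0.2723).
- **Opening:** about 49 mm.
- **Crank:** θ ≈ 1.35 rad.
- **Block:** (0.4776, 0.0378), x-yaw −9.2°.

Next I'll pick up the block and place it in the vise.

```bash
cat >> h.py <<'E'
VA=np.deg2rad(3.8);VX=np.array([np.cos(VA),np.sin(VA),0]);VY=np.array([-VX[1],VX[0],0]);SEAT=np.array([.5948,.2723,.026])
E
python3 - <<'E'
from h import *
b=np.array([.4776,.0378]);yb=np.pi-np.deg2rad(9.2)
command_gripper(.085,80)
mv([*b,.16],yb);move_l(np.array([*b,.066]),feed=.12)
command_gripper(.02,80);s=sense();print("grip",s["finger_gap"],s["gripper_force"],s["position"])
move_l(np.array([*b,.20]),feed=.15)
t=SEAT-.0175*VX
mv([t[0],t[1],.20],np.pi+VA);s=sense();print(s["finger_gap"],s["wrist_force"])
sleep(.2);shot("wrist","held");shot("scene","held_s")
print(sense()["position"],t,sense()["time_s"])
a=cv2.imread("pics/held.png");c=cv2.imread("pics/held_s.png")[130:290,320:560]
cv2.imwrite("pics/m2.png",np.hstack([cv2.resize(a,(400,250)),cv2.resize(c,(375,250))]))
E
```

```text
grip 0.043031428994819515 81.7814576625824 [0.47829904 0.03780355 0.06673784]
0.04291166178604087 [ 0.54519688 -0.11820766 -1.68847537]
[0.57750727 0.269901   0.20041844] [0.57733847 0.27114021 0.026     ] 11.1917
```

View pics/m2.png

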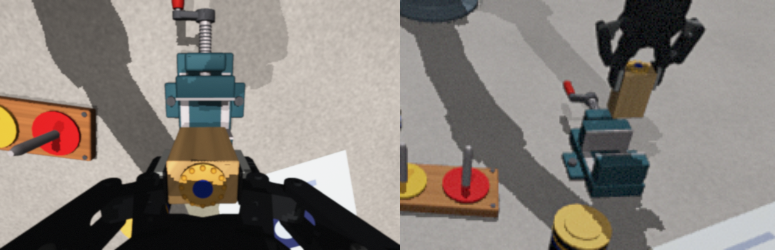

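The block is held upright and squarely above the vise; its top is at (203,180) in the left tile. Lower it now.

```bash
python3 - <<'E'
from fit import *
s=sense();W=np.load("held.npz")["W"]
P=near(W,s["position"],.04,.203,.225);print("medal/top",np.median(P[:,2]),len(P),rect(P[P[:,2]<.2125]) if (P[:,2]<.2125).sum()>50 else "")
P=P[P[:,2]>.2125]; print(ctr(P) if len(P)>30 else "")
t=SEAT-.0175*VX
e=t[:2]-s["position"][:2]
move_l(np.array([*(t[:2]+e),.115]),down(np.pi+VA),feed=.12);sleep(.2);s=sense();print(s["position"],s["finger_gap"])
print(move_l(np.array([*(t[:2]+e),.088]),feed=.02,until_force=6));s=sense();print(s["position"],s["wrist_force"],s["finger_gap"])
E
```

```text
medal/top 0.2132346319592136 11191 (array([576.8, 268.9]), array([30.6, 70.3]), 3.4, np.float64(209.6), 5177)
[0.5707 0.2694 0.0394 0.2149]
[0.57767328 0.27261586 0.11597722] 0.04322392271807429
True
[0.57709429 0.27233212 0.09279867] [-0.64641963 -0.10574833  4.61724785] 0.042972439432997556
```

```bash
python3 - <<'E'
from fit import *
command_gripper(.085);s=sense();move_l(s["position"]+[0,0,.13],feed=.15)
mv([.50,.25,.33],np.pi+VA);sleep(.2);p,W=shot("wrist","placed");print(sense()["position"])
P=near(W,(.577,.272),.04,.098,.1045);print(rect(P))
P=near(W,(.577,.272),.04,.105,.112);print(ctr(P))
c=p[60:380,200:500];cv2.imwrite("pics/placed_c.png",cv2.resize(c[:,:,::-1],None,fx=1.7,fy=1.7))
o=SEAT[:2];P=W.reshape(-1,3);x=(P[:,:2]-o)@VX[:2]*1000;y=(P[:,:2]-o)@VY[:2]*1000;z=P[:,2]*1000
q=(z>65)&(z<70)&(x>-90)&(x<-35)&(abs(y)<36);print("jaw face",np.percentile(x[q],[98,99.5]))
q=(z>65)&(z<70)&(x>-8)&(x<20)&(abs(y)<36);print("fixed face",np.percentile(x[q],[.5,2]))
pp=p.reshape(-1,3).astype(int)
q=(pp[:,0]>100)&(pp[:,1]<60)&(pp[:,2]<60)&(x<-100)&(x>-220)&(z>10)&(abs(y)<50);print("knob",np.percentile(x[q],[1,99]),np.percentile(y[q],[1,99]),z[q].max())
E
```

```text
[0.50008783 0.24989596 0.32817812]
(array([576. , 271.9]), array([29.8, 43.5]), 3.6, np.float64(102.2), 492)
[0.5765 0.2717 0.0147 0.1071]
jaw face [-49.40699113 -49.13401241]
fixed face [-0.20690036  0.31910256]
knob [-187.81161112 -154.77830856] [-35.84738842 -24.24137489] 68.39808686842602
```

View pics/placed_c.png

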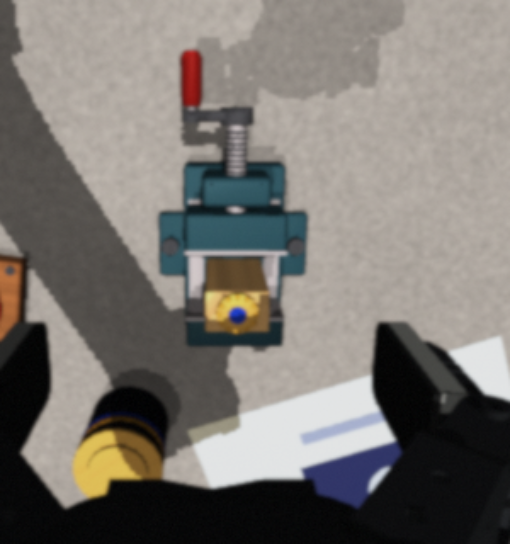

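The block stands upright and square on the bed, with its medallion at (237,315) in the crop. The grip is at (192,78). Now crank.

```bash
cat > crank.py <<'E'
from h import *
AX=SEAT+0*VX; AX=np.array([AX[0],AX[1],.054])
X0,TH0=-.1725,1.34
def kn(th): return AX+VX*(X0+.012*(th-TH0)/(2*np.pi))+.032*(-np.sin(th)*VY+np.cos(th)*np.array([0,0,1]))+np.array([0,0,.009])
def crank(th,end,lim=25,fmax=30,step=.25):
    fs=[]
    while th<end-1e-6:
        th=min(th+step,end)
        hit=move_l(kn(th),feed=.06,until_force=lim)
        s=sense();f=s["wrist_force"];tan=-np.cos(th)*VY-np.sin(th)*np.array([0,0,1])
        ft=-(f@tan);fs.append((round(th,2),round(ft,1),round(float(np.linalg.norm(f)),1),round(float(np.linalg.norm(s["position"]-kn(th)))*1e3,1)))
        if hit or ft>fmax: print("stop",hit,f);break
    print(fs,s["finger_gap"],s["time_s"]);return th
E
python3 - <<'E'
from crank import *
g=kn(TH0);R=np.pi+VA
mv(g+[0,0,.09],R)
command_gripper(.05,60)
move_l(g,feed=.12);command_gripper(.008,60);s=sense();print(s["finger_gap"],s["wrist_force"],s["position"]-g)
th=crank(TH0,TH0+2.0);print(th)
E
```

```text
0.013287239490313235 [-2.26284968  2.77708176  4.18613499] [0.00029946 0.00068989 0.00063089]
[(1.59, np.float64(1.4), 4.7, 1.3), (1.84, np.float64(0.1), 5.4, 2.0), (2.09, np.float64(0.5), 7.2, 2.6), (2.34, np.float64(0.8), 11.0, 3.1), (2.59, np.float64(1.7), 15.5, 3.4), (2.84, np.float64(3.0), 20.8, 3.1), (3.09, np.float64(1.6), 24.3, 2.4), (3.34, np.float64(-0.7), 24.1, 2.6)] 0.01285045481762498 20.425
3.34
```

Tangential force is low while radial force grows, so I'll check what the knob is doing.

```bash
python3 - <<'E'
from crank import *
s=sense();print(s["wrist_force"],s["position"]-kn(3.34),s["position"],s["tcp_rot"].round(3).tolist())
p,W=shot("wrist","c1");q,W2=shot("scene","c1s");r,_=shot("side","c1d")
a=cv2.resize(q[140:270,370:520],(375,325),interpolation=2);b=cv2.resize(r[130:210,200:300],(406,325),interpolation=2)
cv2.imwrite("pics/m3.png",np.hstack([a,b])[:,:,::-1])
P=W2.reshape(-1,3);o=SEAT[:2];x=(P[:,:2]-o)@VX[:2]*1000;y=(P[:,:2]-o)@VY[:2]*1000;z=P[:,2]*1000
m=(z>65)&(z<70)&(x>-100)&(x<-30)&(abs(y)<36);print("jaw face",np.percentile(x[m],[90,98,99.5]))
E
```

```text
[-4.34172557 -4.30490945 23.30611057] [ 0.00054906 -0.0018094   0.00179095] [0.4266216  0.26560509 0.03341873] [[-0.998, -0.065, -0.0], [-0.065, 0.998, -0.002], [0.0, -0.002, -1.0]]
jaw face [-47.91722073 -45.78646028 -40.30432676]
```

View pics/m3.png

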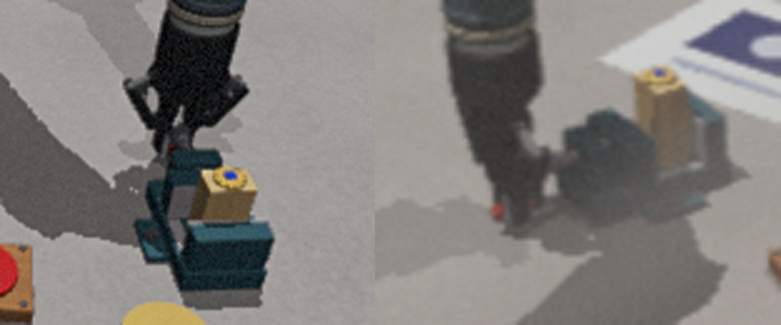

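The crank follows: the grip is at the bottom, and the jaw has moved about 4 mm. The radial force comes from an offset of about 2 mm, so I'll continue with radial compliance.

```bash
cat >> crank.py <<'E'
def crank2(th,end,off,lim=25,fmax=30,step=.25):
    off=np.array(off,float);Z=np.array([0,0,1.])
    while th<end-1e-6:
        th=min(th+step,end)
        hit=move_l(kn(th)+off,feed=.07,until_force=lim)
        s=sense();f=s["wrist_force"];tan=-np.cos(th)*VY-np.sin(th)*Z;r=-np.sin(th)*VY+np.cos(th)*Z
        ft=-(f@tan);off+=.05e-3*(f@r)*r+.05e-3*(f@VX)*VX
        print(round(th,2),"tan %.1f rad %.1f ax %.1f"%(ft,f@r,f@VX),(off*1e3).round(1),"gap %.4f"%s["finger_gap"])
        if hit or ft>fmax: print("stop",hit,f);break
    print(s["time_s"]);return th,off
E
python3 - <<'E'
from crank import *
print(crank2(3.34,7.0,[0,0,0]))
E
```

```text
3.59 tan 0.1 rad -16.6 ax -1.5 [-0.1 -0.4  0.7] gap 0.0132
3.84 tan 1.0 rad 2.2 ax 2.6 [ 0.1 -0.3  0.7] gap 0.0126
stop True [ 2.53661764  0.79844505 -2.3580212 ]
21.05
(3.84, array([ 7.20009266e-05, -2.85391078e-04,  6.64891557e-04]))
```

```bash
python3 - <<'E'
from crank import *
th,off=crank2(3.84,7.0,[0.1e-3,-.3e-3,.7e-3],lim=45);print(th,off)
p,W=shot("wrist","c2");q,W2=shot("scene","c2s");r,_=shot("side","c2d")
a=cv2.resize(q[140:270,370:520],(375,325),interpolation=2);b=cv2.resize(r[130:210,200:300],(406,325),interpolation=2)
cv2.imwrite("pics/m4.png",np.hstack([a,b])[:,:,::-1])
P=W2.reshape(-1,3);o=SEAT[:2];x=(P[:,:2]-o)@VX[:2]*1000;y=(P[:,:2]-o)@VY[:2]*1000;z=P[:,2]*1000
m=(z>60)&(z<70)&(x>-100)&(x<-31)&(y<-24)&(y>-36);print("jaw face",np.percentile(x[m],[90,98,99.5]))
E
```

```text
4.09 tan 6.3 rad 2.9 ax 2.3 [ 0.2 -0.2  0.6] gap 0.0128
4.34 tan 6.6 rad 3.1 ax 1.3 [ 0.3 -0.   0.6] gap 0.0128
4.59 tan 2.5 rad 2.4 ax 0.3 [0.3 0.1 0.5] gap 0.0125
4.84 tan 0.5 rad 4.4 ax -1.4 [0.2 0.3 0.6] gap 0.0130
5.09 tan 1.7 rad 4.1 ax -1.6 [0.1 0.5 0.6] gap 0.0131
5.34 tan 1.9 rad 4.8 ax -0.9 [0.  0.7 0.8] gap 0.0132
5.59 tan 3.2 rad 4.1 ax -2.7 [-0.1  0.8  0.9] gap 0.0128
5.84 tan 3.7 rad 4.5 ax -1.7 [-0.2  0.9  1.2] gap 0.0129
6.09 tan 5.9 rad 4.8 ax -2.3 [-0.3  0.9  1.4] gap 0.0127
6.34 tan 6.5 rad 7.6 ax -2.6 [-0.4  0.9  1.8] gap 0.0127
6.59 tan 5.7 rad 5.0 ax -1.6 [-0.5  0.8  2. ] gap 0.0129
6.84 tan 5.1 rad 4.2 ax -1.2 [-0.6  0.7  2.2] gap 0.0124
7.0 tan 4.2 rad 2.7 ax -1.3 [-0.6  0.6  2.3] gap 0.0129
24.55
7.0 [-0.00062012  0.00061851  0.0022849 ]
jaw face [-37.85214787 -36.50906747 -36.07458305]
```

View pics/m4.png

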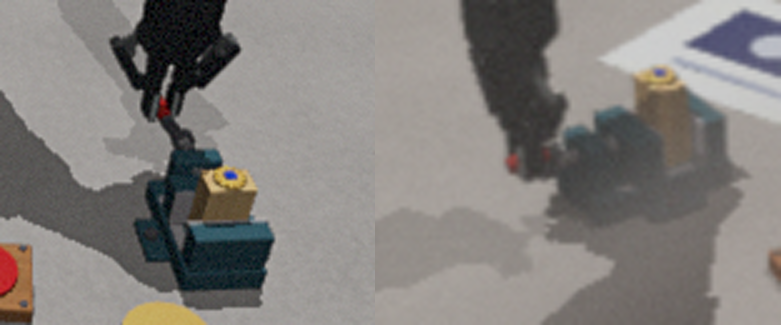

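Turning well: the grip is near the top and the jaw face is about 37 mm from the fixed face. Continue until it goes solid.

```bash
python3 - <<'E'
from crank import *
th,off=crank2(7.0,13,[-.6e-3,.6e-3,2.3e-3],lim=45,fmax=28,step=.22);print(th,off)
q,W2=shot("scene","c3s");P=W2.reshape(-1,3);o=SEAT[:2];x=(P[:,:2]-o)@VX[:2]*1000;y=(P[:,:2]-o)@VY[:2]*1000;z=P[:,2]*1000
m=(z>60)&(z<70)&(x>-100)&(x<-25)&(y<-24)&(y>-36);print("jaw face",np.percentile(x[m],[90,98,99.5]))
print(sense()["position"]-kn(th)-off,sense()["wrist_force"])
E
```

```text
7.22 tan 4.4 rad -0.1 ax 0.1 [-0.6  0.6  2.3] gap 0.0127
7.44 tan 2.9 rad -2.1 ax 1.7 [-0.5  0.7  2.3] gap 0.0130
7.66 tan 1.1 rad -3.6 ax 3.0 [-0.4  0.9  2.2] gap 0.0126
7.88 tan 0.6 rad -2.8 ax 1.9 [-0.3  1.   2.2] gap 0.0130
8.1 tan -0.7 rad -4.4 ax 2.5 [-0.2  1.3  2.3] gap 0.0128
8.32 tan -0.3 rad -4.3 ax 1.8 [-0.1  1.5  2.4] gap 0.0129
8.54 tan 1.2 rad -5.6 ax 2.8 [0.  1.7 2.6] gap 0.0129
8.76 tan 0.5 rad -6.4 ax 2.0 [0.1 1.9 2.8] gap 0.0130
8.98 tan 2.8 rad -8.3 ax 1.7 [0.2 2.1 3.2] gap 0.0130
9.2 tan 2.4 rad -7.3 ax 1.8 [0.3 2.2 3.5] gap 0.0130
9.42 tan 3.1 rad -6.3 ax 1.9 [0.4 2.2 3.9] gap 0.0129
9.64 tan 4.6 rad -2.5 ax 3.6 [0.5 2.2 4. ] gap 0.0125
9.86 tan 7.1 rad 4.2 ax 5.0 [0.8 2.3 3.8] gap 0.0131
10.08 tan 7.7 rad 5.9 ax 3.9 [1.  2.4 3.6] gap 0.0124
10.3 tan 6.8 rad 3.7 ax 3.2 [1.1 2.6 3.4] gap 0.0127
10.52 tan 6.2 rad 0.9 ax 0.5 [1.1 2.6 3.4] gap 0.0129
10.74 tan 4.3 rad -3.1 ax -1.6 [1.1 2.5 3.5] gap 0.0128
10.96 tan 2.8 rad -5.8 ax -1.5 [1.  2.2 3.5] gap 0.0129
11.18 tan 0.9 rad -6.2 ax -3.0 [0.9 1.9 3.4] gap 0.0130
11.4 tan -1.3 rad -5.2 ax -3.2 [0.7 1.6 3.3] gap 0.0130
11.62 tan 3.6 rad -6.5 ax -2.9 [0.6 1.4 3.1] gap 0.0132
11.84 tan 13.7 rad -11.1 ax -1.6 [0.6 1.  2.7] gap 0.0128
12.06 tan 17.5 rad -17.3 ax -0.4 [0.6 0.6 1.9] gap 0.0129
12.28 tan 22.6 rad -22.6 ax -1.1 [0.5 0.2 0.9] gap 0.0130
12.5 tan 25.4 rad -24.3 ax -2.5 [ 0.4  0.1 -0.4] gap 0.0128
12.72 tan 30.4 rad -20.4 ax -7.9 [ 0.   0.3 -1.4] gap 0.0129
stop False [-10.12964997  32.55589615 -15.50129752]
31.2
12.720000000000013 [ 8.50159985e-06  2.76286526e-04 -1.36223951e-03]
jaw face [-29.05611256 -28.14595647 -27.77844048]
[-0.00260541  0.01574988  0.00282999] [-10.2124282   30.86868526 -16.93975462]
```

Solid at 30 N, with the jaw face at 29–30 mm. Relax, release, lift and check.

```bash
python3 - <<'E'
from fit import *
p0=sense()["position"];move_l(p0+[0,-.001,0],feed=.05)
print(sense()["wrist_force"])
command_gripper(.04);p0=sense()["position"];move_l(p0+[0,0,.12],feed=.15)
mv([.50,.25,.33],np.pi+VA);sleep(.2);p,W=shot("wrist","clamped")
P=near(W,(.577,.272),.04,.098,.1045);print(rect(P))
P=near(W,(.577,.272),.04,.105,.112);print(ctr(P))
o=SEAT[:2];P=W.reshape(-1,3);x=(P[:,:2]-o)@VX[:2]*1000;y=(P[:,:2]-o)@VY[:2]*1000;z=P[:,2]*1000
q=(z>65)&(z<70)&(x>-90)&(x<-20)&(abs(y)<36)&(abs(y)>24);print("jaw face",np.percentile(x[q],[90,98,99.5]))
# recheck spools and spindles
mv([.50,-.17,.36],np.pi);sleep(.2);p,W=shot("wrist","w2")
for k,c in SP.items():
    P=near(W,c,.06,.0325,.042)
    if len(P)>300:print(k,ctr(P),len(P))
print(sense()["time_s"])
a=cv2.resize(cv2.imread("pics/clamped.png")[40:400,120:540],(390,334));b=cv2.resize(cv2.imread("pics/w2.png"),(400,250));b=np.vstack([b,np.zeros((84,400,3),np.uint8)])
cv2.imwrite("pics/m5.png",np.hstack([a,b]))
E
```

```text
[  1.5945236   13.85510628 -30.45618941]
(array([579.6, 272.6]), array([29.9, 43. ]), 3.8, np.float64(102.2), 475)
[0.58   0.2719 0.0146 0.107 ]
jaw face [-32.21278967 -29.74633618 -29.46468707]
g1 [ 0.3602 -0.2622  0.0283  0.0364] 1467
g2 [ 0.55   -0.2668  0.0284  0.0363] 1039
r1 [ 0.4592 -0.3209  0.0283  0.0362] 1231
r2 [ 0.4524 -0.2072  0.028   0.0364] 1205
b [ 0.4624 -0.0874  0.0282  0.0365] 1198
35.675
```

View pics/m5.png

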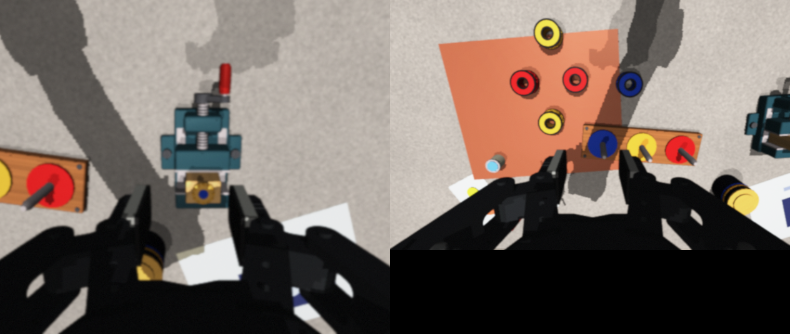

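The block is against the fixed jaw and gripped, with the jaw face at 29.6 mm. All five spools are unmoved. Next is a pick-and-stack routine that re-detects the spools before each pick and checks the spool in hand; blue goes first.

```bash
cat > sp.py <<'E'
from fit import *
SPN=dict(b=(.6044,-.1447),g=(.6116,-.0500),r=(.6188,.0447))
H=.036
def detect():
    mv([.50,-.17,.36],np.pi);sleep(.15);p,W=shot("wrist","look")
    m=((W[...,2]>.0315)&(W[...,2]<.0425)).astype(np.uint8)
    n,L,st,_=cv2.connectedComponentsWithStats(m);hsv=cv2.cvtColor(p,cv2.COLOR_RGB2HSV);out=[]
    for i in range(1,n):
        if st[i,4]<400: continue
        P=W[L==i];c=ctr(P)
        if not .025<c[2]<.032: continue
        q=(L==i)&(hsv[...,1]>150)&(hsv[...,2]>60);h=np.median(hsv[...,0][q])
        col="b" if 90<h<140 else "g" if 15<h<40 else "r"
        out.append((col,c[:2]));
    return out
def goto(p,yaw=np.pi,feed=.1):   # line with one correction of the standing error
    p=np.array(p,float);move_l(p,down(yaw),feed=feed);sleep(.15);e=p-sense()["position"]
    if np.linalg.norm(e)>4e-4: move_l(p+e,feed=.05);sleep(.1);e=p-sense()["position"]
    return e
def held():
    sleep(.1);s=sense();p,W=shot("wrist","hand");t=s["position"]
    P=near(W,t,.034,t[2]-.02,t[2]+.015)
    z=np.median(P[:,2])-t[2];P=P[abs(P[:,2]-t[2]-z)<.003]
    (c,sz,a)=cv2.minAreaRect((P[:,:2]*1000).astype(np.float32))
    pl=np.linalg.lstsq(np.c_[P[:,:2]-t[:2],np.ones(len(P))],P[:,2],rcond=None)[0]
    print("held gap %.4f top %.4f rel tcp, n %d"%(s["finger_gap"],z,len(P)),"x",np.percentile(P[:,0]-t[0],[1,99]).round(4),"y",np.percentile(P[:,1]-t[1],[1,99]).round(4),"tilt",pl[:2].round(3))
    return z
def pick(c,newtons=90):
    command_gripper(.085,newtons)
    mv([*c,.12],np.pi);print("err",goto([*c,H+.001],feed=.12).round(4))
    command_gripper(.03,newtons);s=sense();print("gap",s["finger_gap"],s["gripper_force"])
    move_l(np.array([*c,.175]),feed=.15)
def place(col,level,dx=0.,dy=0.):
    x,y=SPN[col];x+=dx;y+=dy;zs=.026+.036*level+H
    print("err",goto([x,y,.145]).round(4),"gap",sense()["finger_gap"])
    hit=move_l(np.array([x,y,zs-.004])+0,feed=.05,until_force=8);s=sense()
    print("down",hit,"z above seat %.4f"%(s["position"][2]-zs-.001),s["position"].round(4),s["wrist_force"].round(1),s["finger_gap"])
    return s["position"][2]-zs-.001
def release():
    command_gripper(.072);s=sense();move_l(s["position"]+[0,0,.09],feed=.15)
E
python3 - <<'E'
from sp import *
D=detect();print(D)
c=[d[1] for d in D if d[0]=="b"][0]
pick(c);x,y=SPN["b"];mv([x,y,.175],np.pi);held()
print(sense()["time_s"])
cv2.imwrite("pics/m6.png",cv2.resize(cv2.imread("pics/hand.png"),(480,300)))
E
```

```text
[('g', array([ 0.36  , -0.2621])), ('r', array([ 0.4523, -0.2072])), ('r', array([ 0.4596, -0.3212])), ('b', array([ 0.4626, -0.0876])), ('g', array([ 0.5497, -0.2668]))]
err [ 0.0006 -0.0001  0.0007]
gap 0.05379906566261735 92.60478850454092
held gap 0.0537 top -0.0009 rel tcp, n 11798 x [-0.0268  0.0262] y [-0.0269  0.0266] tilt [-0.     0.001]
41.2833
```

View pics/m6.png

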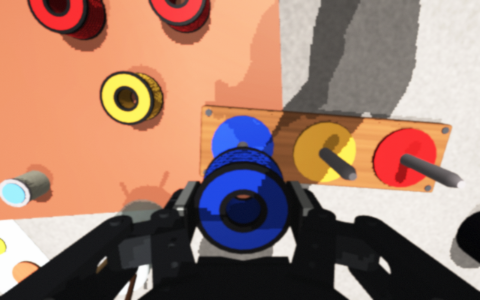

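The blue spool is held level and centred in the gripper, at (243,207). Place it.

```bash
python3 - <<'E'
from sp import *
r=place("b",0)
if abs(r)<.004: release(); print("released",sense()["time_s"])
E
```

```text
err [ 0.0004 -0.0002  0.0006] gap 0.05372687669888451
down True z above seat 0.0002 [ 0.6043 -0.1447  0.0632] [-0.8  0.5  4.4] 0.053569591782583505
released 44.775
```

Seated. Now the remaining four, with a stop on any anomaly.

```bash
cat > run.py <<'E'
from sp import *
import sys
for k in sys.argv[1:]:
    col,level=k[0],int(k[1])
    D=[d for d in detect()];print(k,D)
    c=max([d[1] for d in D if d[0]==col],key=lambda c:c[0])
    pick(c);x,y=SPN[col];mv([x,y,.175],np.pi);z=held()
    if abs(z)>.004 or sense()["finger_gap"]<.05: print("CHECK HAND");break
    r=place(col,level)
    if abs(r)>.004: print("NOT DOWN");break
    release();print("released",sense()["time_s"])
E
python3 run.py g0 r0
```

```text
g0 [('g', array([ 0.3599, -0.2623])), ('r', array([ 0.4524, -0.2074])), ('r', array([ 0.4598, -0.3213])), ('g', array([ 0.5497, -0.2664]))]
err [ 0.0006 -0.0003  0.0008]
gap 0.053097239205959434 95.75654516927898
held gap 0.0527 top -0.0003 rel tcp, n 11811 x [-0.0264  0.0267] y [-0.0266  0.0264] tilt [ 0.001 -0.   ]
err [ 0.0005 -0.0003  0.0005] gap 0.052914689500994566
down True z above seat -0.0004 [ 0.6115 -0.05    0.0626] [-1.5  0.2  3.9] 0.05316390519316118
released 54.5917
r0 [('g', array([ 0.3603, -0.2624])), ('r', array([ 0.4524, -0.2073])), ('r', array([ 0.4598, -0.3213]))]
err [ 0.0005 -0.0003  0.0007]
gap 0.05395351013233081 93.22845708578825
held gap 0.0535 top -0.0008 rel tcp, n 11834 x [-0.0268  0.0263] y [-0.027   0.0268] tilt [0.002 0.001]
err [ 0.0004 -0.0002  0.0005] gap 0.05380783345160364
down True z above seat 0.0001 [0.6187 0.0447 0.0631] [-1.8 -0.4  4.5] 0.05365622547888743
released 65.175
```

```bash
python3 run.py r1 g1; python3 - <<'E'
from sp import *
mv([.55,.0,.40],np.pi);sleep(.2);p,W=shot("wrist","end");q,W2=shot("scene","end_s")
for k,c in SPN.items():
    P=near(W,c,.036,.05,.1);z=P[:,2];P=P[(np.hypot(*(P[:,:2]-c).T)>.013)];P=P[abs(P[:,2]-np.percentile(P[:,2],85))<.003];print(k,ctr(P))
P=near(W,(.58,.272),.04,.098,.1045);print("block",rect(P))
a=cv2.resize(p[:,:,::-1],(400,250));b=cv2.resize(q[150:310,120:500][:,:,::-1],(400,250));cv2.imwrite("pics/m7.png",np.hstack([a,b]))
E
```

```text
r1 [('g', array([ 0.3599, -0.2619])), ('r', array([ 0.4524, -0.2072]))]
err [ 0.0005 -0.0002  0.0007]
gap 0.053608559435878216 92.23575185984373
held gap 0.0535 top -0.0009 rel tcp, n 11802 x [-0.0265  0.0264] y [-0.027   0.0268] tilt [ 0.002 -0.   ]
err [ 0.0004 -0.0002  0.0004] gap 0.053768231391515854
down True z above seat 0.0002 [0.6183 0.0447 0.0992] [-1.2  0.8  4.7] 0.053952416655850106
released 74.8583
g1 [('g', array([ 0.3599, -0.2621]))]
err [ 0.0006 -0.0002  0.0005]
gap 0.05362251785456097 91.52551878243685
held gap 0.0537 top -0.0011 rel tcp, n 11763 x [-0.0266  0.0266] y [-0.0271  0.0268] tilt [0.001 0.002]
err [ 0.0004 -0.0003  0.0005] gap 0.05384950689706071
down True z above seat 0.0004 [ 0.6111 -0.0499  0.0994] [-1.5  0.8  5.4] 0.05354400527304803
released 84.7083
b [ 0.6043 -0.1448  0.0282  0.0623]
g [ 0.6113 -0.0502  0.0283  0.0983]
r [0.6185 0.0449 0.0285 0.0985]
block (array([580.1, 271.6]), array([30.5, 44.8]), 4.4, np.float64(102.3), 394)
```

View pics/m7.png

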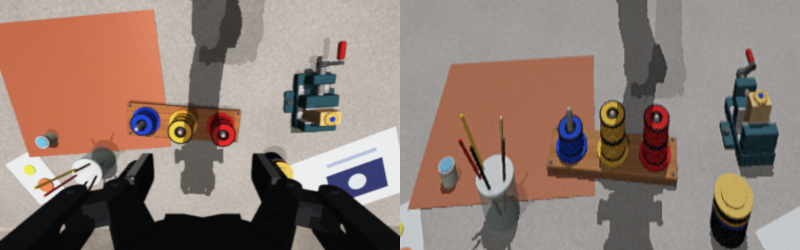

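All spools are on the right spindles and fully down, with tops at 62, 98 and 98 mm. The block is upright and clamped, the tins and jar are untouched, and the robot is clear.

```bash
python3 -c "
from rig import *
print(finish_job())"
```

```text
the job is handed in; nothing more can be done
None
```

I handed the job in after about 85 s of robot time, with the block clamped midway in the vise and all five spools (one blue, two gold, two red) fully down on their matching spindles; I left the tins and brush jar alone.

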